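# Fit a blow-off lance to the bench air manifold

### The arm

A 7-joint arm with a two-finger parallel gripper is mounted at the origin on the work surface. World frame = base frame: x ahead of the robot, y to its left, z up, the work surface at z = 0. Lengths are in m, angles in rad, forces in N, time in s.
With the tool pointing down it reaches from about 0.35 to 0.9 m from the base axis. Payload 19.9 kg.
Tool frame: the origin (TCP) lies between the finger pads; the fingertips stand 19 mm ahead of it and the grasp point (between the pads) is the TCP; z points along the fingers, y is the direction in which the jaws open and shut (so a half turn about z gives the same grasp; the last joint's range is limited). The gripper opens to 94 mm and grips with 3 to 60 N. Pads are 16 mm wide; open, the fingers measure 119 mm over their backs; the gripper's body (75 mm by 177 mm) begins 78 mm behind the grasp point.
Start: joints at [-1.313, 0.417, -0.01, 1.614, 0.005, 1.111, -0.053], TCP at [0.184, 0.597, 0.224] pointing down, gripper open.
Joint ranges: [-2.81, 2.81], [-0.39, 2.02], [-1.27, 1.25], [0.06, 2.57], [-1.19, 4.33], [0.19, 2], [-2.82, 2.82]. Speed limits (rad/s): [1.89, 1.89, 2.39, 2.39, 3.01, 3.01, 3.01].

### API

Orientations are given as a 3x3 rotation matrix whose columns are the frame's x, y, z axes.
In Python, from rig import robot gives the robot as it stands. Calls block until the motion is done:
- robot.move_ptp(position, orientation): joint-space move of the TCP to a pose.
- robot.move_linear(position, velocity=0.15, frame=None, threshold=None): straight line of the TCP; frame=None keeps the orientation; velocity is the mean speed in m/s. With threshold (N) it stops when the force on the tool has changed by that much, and returns True; else False.
- robot.goto_joints(angles): joint-space move.
- robot.gripper_to(opening): finger opening in m; the grip force is fixed at half the most; returns when the fingers have stopped.
- robot.pause(seconds).
- robot.ik(position, orientation): joint angles nearest the present ones, or None.
- robot.get_state(): the state.
- robot.grab_frame(name): name is "scene" or "top"; returns the picture (384x512x3 uint8, red, green, blue); there is no depth.
- robot.camera_info(name): a dict with "fx", "fy", "cx", "cy" (pixels), "rvec" (rotation vector, rad) and "tvec" (3), from world to camera coordinates, as OpenCV has them. Camera axes: x right, y down, z forward; pixel columns grow to the right and rows downward; lengths in m; the calibration is good to about 2 mm. A picture is of the moment at which its call begins. camera_info takes no time and is no camera call.
A pose or a line that the arm cannot do raises robot.PlanningError and nothing moves.
- robot.sign_off(): hands the job in, once; it reports no verdict.
The state is a dict: "time": time; "qpos": joint angles; "joint_vel": joint speeds; "effort": joint torques, N m; "ee_pos": TCP position; "tool_rot": TCP orientation; "force": force on the tool from outside, world axes, zero at the start; "moment": the same for the moment, N m; "opening": finger opening in m.
Only numpy, scipy, OpenCV 4.12 (cv2) and the standard library are available. Lean on these libraries where they do the work, as an engineer would, in place of code of your own. Each camera call takes 0.05 s, during which the arm holds its last target. There are 200 camera calls.

### The job

Set up the dust-blowing post: take the lance with the slim tapered nozzle out of the rack and push it straight down into the only open push-fit outlet of the air manifold, past the collet and the seal until it bottoms, firmly but without forcing it. Once it is fully home, let go and open the manifold's ball valve all the way, so that its lever lies along the supply pipe. Leave the other two lances in the rack and everything else on the bench where it is.

Things in the scene. Friction and masses are not known exactly. Their poses are not given: they have to be found in the camera images.
- lance: the lance to fit: straight rigid aluminium tube, 16 mm outside diameter, plain from 4 to 116 mm above its foot, above that a slim steel nozzle tapering from 16 to 5 mm, 150 mm tall in all; about 0.14 kg, round. The foot is chamfered over 2 mm to 14 mm diameter. Origin: centre of the foot's face; z up the tube. It starts upright in one of the rack's holes, foot 10 mm above the bench.
- outlet: the open push-fit outlet: steel fitting 29 mm across with a black collet ring on top, pointing up, at any of the manifold's three places. Origin: centre of its underside, on the manifold's top face 60 mm above the bench; z up along the bore. The mouth is 44 mm above the origin. Pressing the lance against the fitting's rim or bore with more than 45 N damages it.
- outlet_mouth (a point): centre of the outlet's mouth, level with the top of the collet ring, 104 mm above the bench. The mouth is 22 mm wide and narrows over 3.5 mm to a 17.5 mm bore. The foot meets the sprung collet tongues about 5 mm in (2 to 6 N) and the O-ring about 14 mm in (rising to a peak of 7 to 14 N, past it at 19 mm), then slides against 1 to 6 N, sticking at times, until it meets the stop.
- tube_stop: the shoulder deep in the outlet's bore on which the foot of a fully home lance rests. It cannot be seen and its depth differs from fitting to fitting, 25 to 39 mm below the mouth: find it by feel, a firm end after the seal. More than 30 N on it damages it. The point given is the centre of the mouth above it, not the stop (stop_ring_c0 is a point 3 mm under the stop's face).
- manifold: the air manifold bolted to the bench: aluminium bar 40 x 190 x 40 mm on 20 mm feet, with three upright outlets 60 mm apart along its y (two closed by grey plugs that end 58 mm above the bar, one open), a round gauge at its +y end, the ball valve and then the supply pipe at its -y end. Origin: on the bench under the bar's centre; y along the bar, z up; turned up to 0.2 rad about z.
- valve (a joint): angle of the ball-valve lever in rad: 0 is shut (lever at right angles to the pipe, pointing along the manifold's -x, to the robot's side), 1.57 is fully open (lever along the supply pipe, pointing along the manifold's -y). It opens counter-clockwise seen from above to a hard end at 1.57, stays where it is left and resists with about 0.35 N m.
- valve_pivot (a point): on the lever's upright turning axis, 79 mm above the bench, 150 mm from the manifold's origin along its -y
- valve_grip (a point): middle of the lever's black grip sleeve, 80 mm from the turning axis and 79 mm above the bench. The sleeve reaches from 47 to 113 mm from the axis, is 20 mm wide and 12 mm thick; there is free air under it. Moves with the lever; its x axis points from here to the turning axis.
- rack: plywood lance rack, 190 x 56 x 42 mm, fixed to the bench, with a row of three round holes 19 mm wide and 32 mm deep, 65 mm apart along its x axis, in which the lances stand. Origin: on the bench under its centre. It is turned up to 0.25 rad about z.
- lance_fan: another lance, same tube, with a flat fan nozzle 40 x 10 mm on top, 146 mm tall; stays in the rack. Origin: centre of its foot.
- lance_dome: another lance, same tube, with a thick round diffuser 23 mm across on top, 142 mm tall; stays in the rack. Origin: centre of its foot.
- hard_drive: bare 3.5-inch hard drive, 147 x 101 x 26 mm, lying flat; leave it alone. Origin: centre of its underside.
- power_brick: black laptop power brick, 108 x 47 x 30 mm; leave it alone. Origin: centre of its underside.
- heatsink: finned processor cooler with a fan on top, 92 x 92 x 58 mm; leave it alone. Origin: centre of its underside.
- psu: steel computer power supply, 140 x 150 x 86 mm; leave it alone. Origin: centre of its underside.
- screwdriver: screwdriver lying on the bench; leave it alone. Origin: centre of its underside.
- dust_brush: dusting brush lying on the bench; leave it alone. Origin: centre of its underside.
- memory_tray: shallow grey tray of memory modules, 90 x 160 x 35 mm; leave it alone. Origin: centre of its underside.
Not all that is in view belongs to the job. What is shaped like the lance_dome but yellow is not meant. What is shaped like the lance_fan but green or pink is not meant.

How it is judged:
On the way, in this order (a step that is already met when the one before it is completed fails the run):
1. the lance stands fully home in the open outlet, on its tube stop (distance between lance and stop_ring_c0 below 0.0046 m and z of lance in the frame of outlet below 0.021 m and horizontal distance between lance and outlet below 0.003 m and angle between the z axis of lance and the z axis of outlet, either way round below 0.06 rad), for 0.3 s.
2. then the ball valve is turned fully open (value of joint valve above 1.45 rad), for 0.2 s.
At the end, for the whole second after the job is handed in: The tapered lance stands in the open outlet with its foot resting on the tube stop (within about 1.5 mm of it, 3 mm sideways and 0.06 rad of straight) and at rest, the valve lever is within 0.12 rad of fully open, and the other two lances still stand in the rack (all of step 1 and value of joint valve above 1.45 rad and linear speed of lance below 0.02 m/s and distance between each of lance_fan, lance_dome and rack below 0.085 m and angle between each of lance_fan, lance_dome's own z axis and vertical below 0.15 rad); the robot touches nothing.
It fails at once if the lance is pressed on the tube stop with more than 30 N (contact force between lance and tube_stop above 30 N).
It fails at once if the lance is pressed against the outlet's rim or bore with more than 45 N (contact force between lance and outlet above 45 N).
It fails at once if the valve is opened by more than 0.3 rad while the lance is not in past the seal (value of joint valve above 0.3 rad and (z of lance in the frame of outlet above 0.022 m or horizontal distance between lance and outlet above 0.006 m)).
It fails at once if one of the other things on the bench is shifted by more than 30 mm (distance of any of hard_drive, power_brick, heatsink, psu, screwdriver, dust_brush, memory_tray from where it was at the start of the episode above 0.03 m).
It fails at once if one of the other lances is taken or knocked out of the rack (distance of any of lance_fan, lance_dome from where it was at the start of the episode above 0.03 m).
It also fails if it takes over 72 s, if anything falls off the work surface, if the arm or the gripper's body presses on something with over 40 N, if the wrist force passes 120 N, or if a joint passes its speed limit or range.

## Working session

There is one attempt and no reset: what is moved stays moved. The work goes in short steps, each a Python script; the robot and the scene stay as the last script left them, time stands still between calls to the robot, and variables do not carry over. Pictures are saved under pics/ and viewed, about 8 in all and at most 12, crops included, and the job is handed in when it is done.

```bash
mkdir -p pics; ls
python3 - <<'E'
from rig import robot
import cv2
for n in("scene","top"):
    cv2.imwrite(f"pics/{n}0.png",cv2.resize(robot.grab_frame(n)[:,:,::-1],(800,600),interpolation=cv2.INTER_CUBIC))
    print(n,robot.camera_info(n))
print(robot.get_state())
E
```

```text
pics
scene {'fx': 371.91160579374116, 'fy': 371.91160579374116, 'cx': 252.2124899344818, 'cy': 198.82039043724149, 'rvec': array([ 1.23010485,  2.14892696, -1.03487168]), 'tvec': array([ 0.3117201 , -0.22578984,  1.41349138])}
top {'fx': 392.65071046080874, 'fy': 392.65071046080874, 'cx': 254.23472385617924, 'cy': 181.2471462652151, 'rvec': array([ 2.13320433, -2.07642711,  0.23083489]), 'tvec': array([-0.01843048,  0.60094546,  1.13144721])}
{'time': 0.1, 'qpos': array([-1.31350942,  0.41791148, -0.01030151,  1.6140721 ,  0.00471507,
        1.11069651, -0.05300282]), 'joint_vel': array([ 0.00034759, -0.00060496,  0.00160787, -0.00236005,  0.00054631,
        0.00014872, -0.00186423]), 'effort': array([ 1.50080181e-03, -8.52571750e+01,  6.40225075e-01, -4.26690030e+01,
       -4.87653923e-02,  1.64883700e-02, -2.26101940e-05]), 'ee_pos': array([0.18390101, 0.59701982, 0.22390719]), 'tool_rot': array([[-9.55697332e-01,  2.94351087e-01, -2.18309558e-04],
       [ 2.94351151e-01,  9.55696769e-01, -1.04160120e-03],
       [-9.79587068e-05, -1.05971516e-03, -9.99999434e-01]]), 'force': array([ 0.72677149, -0.26931354,  0.82695681]), 'moment': array([-0.0022526 , -0.00312189,  0.01448399]), 'opening': 0.09406554114537706}
```

View pics/scene0.png

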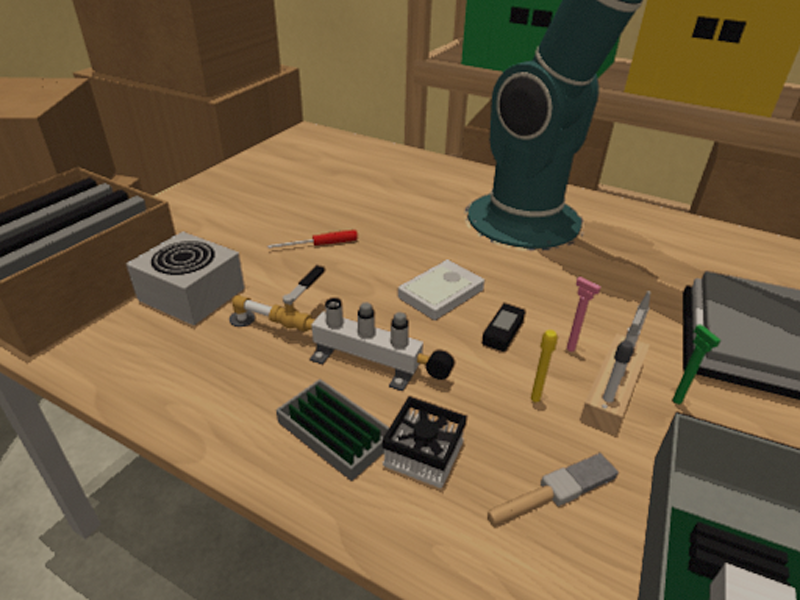

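View pics/top0.png

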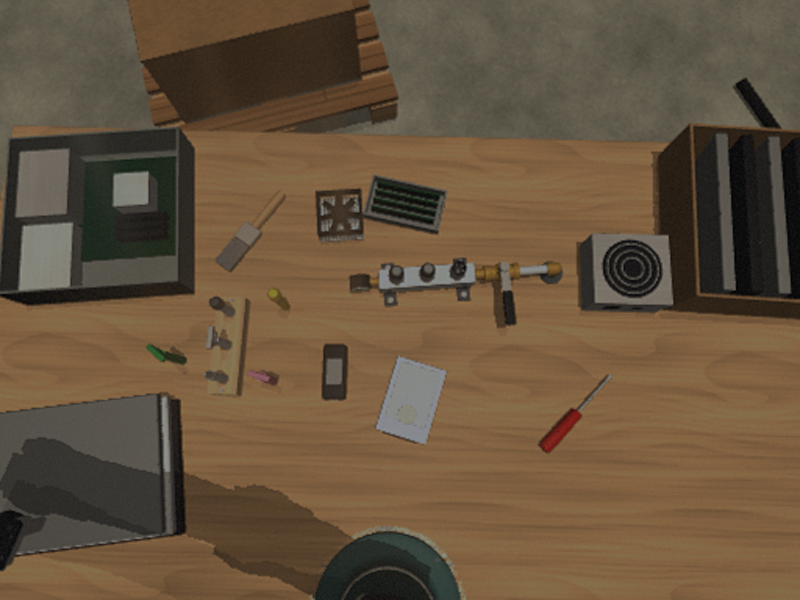

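Scene: manifold outlets at about (334,305), (366,318), (400,325), and the first (valve side) looks open. The rack is at (615,390) with three lances. Top: rack at (227,345), outlets at (397,272), (428,270), (460,268), lever grip at (508,308). Next, enlarged crops.

```bash
cat > h.py <<'E'
import cv2, numpy as np
from rig import robot
def crop(n,x0,y0,w,h,s,img=None):
    im=robot.grab_frame(n)[:,:,::-1] if img is None else img
    c=cv2.resize(im[y0:y0+h,x0:x0+w],None,fx=s,fy=s,interpolation=cv2.INTER_CUBIC)
    return cv2.convertScaleAbs(c,alpha=1.4,beta=10)
def cam(n):
    c=robot.camera_info(n); K=np.array([[c['fx'],0,c['cx']],[0,c['fy'],c['cy']],[0,0,1]])
    return K,np.array(c['rvec']),np.array(c['tvec'])
def ray(n,uv,z):
    K,r,t=cam(n); R=cv2.Rodrigues(r)[0]; d=R.T@np.linalg.inv(K)@np.array([*uv,1.]); o=-R.T@t
    return o+d*(z-o[2])/d[2]
def proj(n,p):
    K,r,t=cam(n); return cv2.projectPoints(np.array(p,float).reshape(-1,1,3),r,t,K,None)[0][:,0]
E
python3 - <<'E'
from h import *
a=crop("top",120,180,60,80,7); b=crop("scene",355,175,60,100,6)
h=max(a.shape[0],b.shape[0]); f=lambda i:cv2.copyMakeBorder(i,0,h-i.shape[0],0,0,cv2.BORDER_CONSTANT)
cv2.imwrite("pics/rack.png",cv2.hconcat([f(a),f(b)])) 
a=crop("top",220,160,142,56,5.6); b=crop("scene",145,165,160,66,5)
w=max(a.shape[1],b.shape[1]); f=lambda i:cv2.copyMakeBorder(i,0,0,0,w-i.shape[1],cv2.BORDER_CONSTANT)
o=cv2.vconcat([f(a),f(b)]);print(o.shape); cv2.imwrite("pics/man.png",o[:,:800])
E
```

```text
(644, 800, 3)
```

View pics/rack.png

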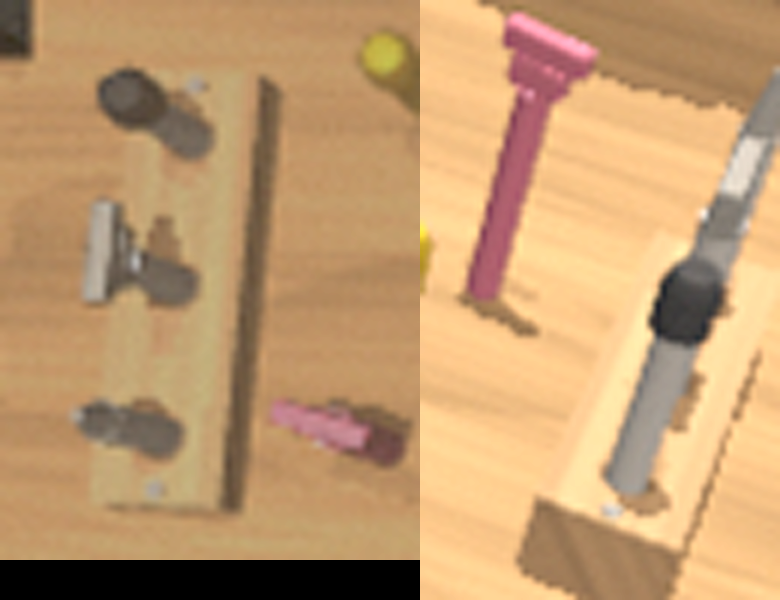

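View pics/man.png

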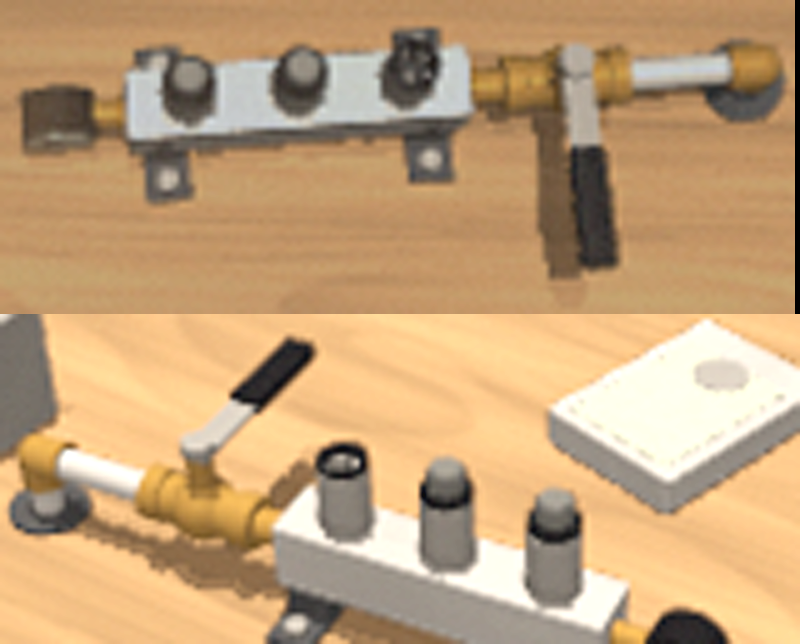

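Rack candidates (top crop): dome lance at (130,97), fan lance at (105,250), slim tapered lance with tip at (80,412) and tube base about (163,437). The third is the one meant: it narrows to a point, while the green, pink and yellow ones stand outside the rack. The open outlet is the valve-side one, with its dark hollow mouth at (413,68) in the top crop and (342,462) in the scene crop. The other two have grey plugs.

Run:
```python
from h import *
P=lambda x,y,s,x0,y0:((x+.5)/s-.5+x0,(y+.5)/s-.5+y0)
rk=lambda x,y:P(x,y,7,120,180); mt=lambda x,y:P(x,y,5.6,220,160); ms=lambda x,y:P(x,y-314,5,145,165)
for n,p,z in[("dome base",(192,138),.042),("fan base",(177,285),.042),("tap base",(163,437),.042),("tap tip",(80,412),.160),("dome top",(130,97),.152)]:
    print(n,ray("top",rk(*p),z).round(4))
for n,p,z in[("plug1",(190,75),.118),("plug2",(302,68),.118),("mouth",(413,65),.104),("pivot",(576,55),.085),("gripA",(587,147),.085),("gripB",(602,266),.085)]:
    print(n,ray("top",mt(*p),z).round(4))
for n,p,z in[("mouth s",(342,462),.104),("plug2 s",(447,472),.118),("plug1 s",(557,503),.118),("gripA s",(245,400),.085),("gripB s",(300,345),.085),("pivot s",(198,445),.085)]:
    print(n,ray("scene",ms(*p),z).round(4))
```

```text
dome base [0.5407 0.3265 0.042 ]
fan base [0.4759 0.3275 0.042 ]
tap base [0.4104 0.3278 0.042 ]
tap tip [0.4122 0.3277 0.16  ]
dome top [0.5382 0.3221 0.152 ]
plug1 [6.144e-01 3.000e-04 1.180e-01]
plug2 [ 0.6198 -0.0582  0.118 ]
mouth [ 0.6265 -0.1176  0.104 ]
pivot [ 0.6393 -0.2074  0.085 ]
gripA [ 0.5887 -0.2127  0.085 ]
gripB [ 0.5246 -0.2199  0.085 ]
mouth s [ 0.6324 -0.1147  0.104 ]
plug2 s [ 0.6269 -0.0542  0.118 ]
plug1 s [0.62  0.005 0.118]
gripA s [ 0.5934 -0.2079  0.085 ]
gripB s [ 0.5327 -0.2141  0.085 ]
pivot s [ 0.6399 -0.2041  0.085 ]
```

```bash
cat >> h.py <<'E'
R0=np.array([[-1,0,0],[0,1,0],[0,0,-1.]])
E
python3 - <<'E'
from h import *
print(proj("scene",[[.411,.328,.160],[.411,.328,.042]])*800/512)
s=robot.get_state(); p=s['ee_pos']
robot.move_linear([p[0],p[1],.29],velocity=.2)
robot.move_ptp([.411,.328,.28],R0)
robot.move_linear([.411,.328,.100],velocity=.12)
print(robot.get_state()['time'],robot.get_state()['ee_pos'],robot.get_state()['force'])
a=crop("top",110,170,100,100,5.9); b=crop("scene",340,150,100,120,5)[:590]
b=cv2.resize(crop("scene",380,160,70,100,5.9),(210*2-10,590)) if 0 else b
cv2.imwrite("pics/g.png",cv2.hconcat([a[:590,:400],b[:590,100:500]]))
E
```

```text
[[646.85620412 290.71866309]
 [626.80599852 347.43469033]]
3.75 [0.41123931 0.32819399 0.10053153] [-0.72786079 -0.24437708  0.70192793]
```

View pics/g.png

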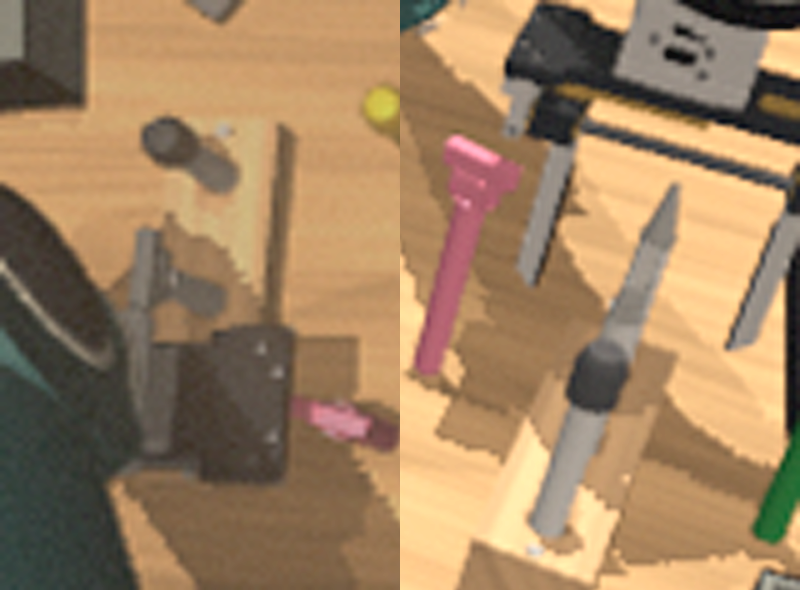

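The slim tapered tip at (675,185) in the scene half stands between the fingers, within about 1 px of where my estimate projects. Gripping and lifting.

Run:
```python
from h import *
print(robot.gripper_to(0.012)); s=robot.get_state(); print(s['opening'],s['force'],s['moment'])
robot.move_linear([.411,.328,.27],velocity=.12)
s=robot.get_state(); print(s['opening'],s['force'],s['moment'],s['time'])
robot.move_ptp([.629,-.116,.27],R0)
robot.move_linear([.629,-.116,.215],velocity=.1)
s=robot.get_state(); print(s['ee_pos'],s['opening'],s['force'],s['moment'],s['time'],s['qpos'])
a=crop("top",260,120,100,100,6); b=crop("scene",170,120,75,100,5.9)
cv2.imwrite("pics/top_m.png",robot.grab_frame("top")[:,:,::-1]); cv2.imwrite("pics/sc_m.png",robot.grab_frame("scene")[:,:,::-1])
cv2.imwrite("pics/over.png",cv2.hconcat([a[:590,100:450],b[:590,:442]]))
```

```text
False
0.015682988202055707 [ 0.21676165 -0.65809953 -0.91106761] [-0.06858337 -0.00643331 -0.03135415]
0.015430011670662387 [-0.38425491 -0.73123935 -0.8338016 ] [4.27415049e-02 9.11010114e-06 4.38788884e-02] 6.6
[ 0.62924615 -0.11606129  0.21549794] 0.015393490835481595 [-1.12490152 -0.42574566 -1.03504953] [ 0.03743958 -0.04426771 -0.02214902] 9.1 [-0.21336385  0.48741098  0.48202851  1.59692378 -0.24396757  1.11694044
  1.89898859]
```

View pics/over.png

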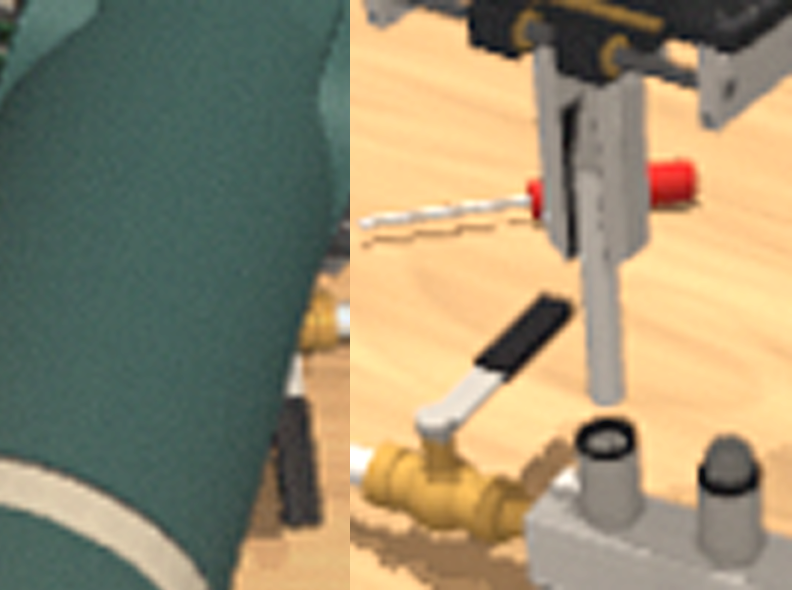

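Scene half: the foot is at about (605,397), above the open mouth at (606,438). I'll overlay projected circles to compare the two in the same camera.

Run:
```python
from h import *
S=10
def circ(c,r,n=60):
    a=np.linspace(0,2*np.pi,n); return np.c_[c[0]+r*np.cos(a),c[1]+r*np.sin(a),np.full(n,c[2])]
def draw(im,n,c,r,x0,y0,col,cl=True):
    p=((proj(n,circ(c,r))-[x0,y0]+.5)*S-.5); cv2.polylines(im,[np.round(p*16).astype(int).reshape(-1,1,2)],cl,col,1,cv2.LINE_AA,4)
sc=cv2.imread("pics/sc_m.png"); x0,y0=195,165
a=crop("scene",x0,y0,40,58,S,sc)
t=robot.get_state()['ee_pos']
for z,r in[(.1265,.007),(.1285,.008),(.16,.008)]: draw(a,"scene",(t[0],t[1],z),r,x0,y0,(0,0,255))
draw(a,"scene",(.6265,-.1176,.104),.011,x0,y0,(0,255,0))
draw(a,"scene",(.6295,-.116,.104),.0145,x0,y0,(255,255,0))
top=cv2.resize(cv2.imread("pics/top0.png"),(512,384),interpolation=cv2.INTER_AREA); x1,y1=280,150
b=crop("top",x1,y1,36,58,S,top)
draw(b,"top",(.6265,-.1176,.104),.011,x1,y1,(0,255,0))
draw(b,"top",(.6265,-.1176,.104),.0145,x1,y1,(0,255,0))
draw(b,"top",(.6295,-.116,.104),.0145,x1,y1,(255,255,0))
draw(b,"top",(.6265,-.1176,.060),.0145,x1,y1,(0,0,255))
cv2.imwrite("pics/ov.png",cv2.hconcat([a,b]))
```

```text
(no output)
```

View pics/ov.png

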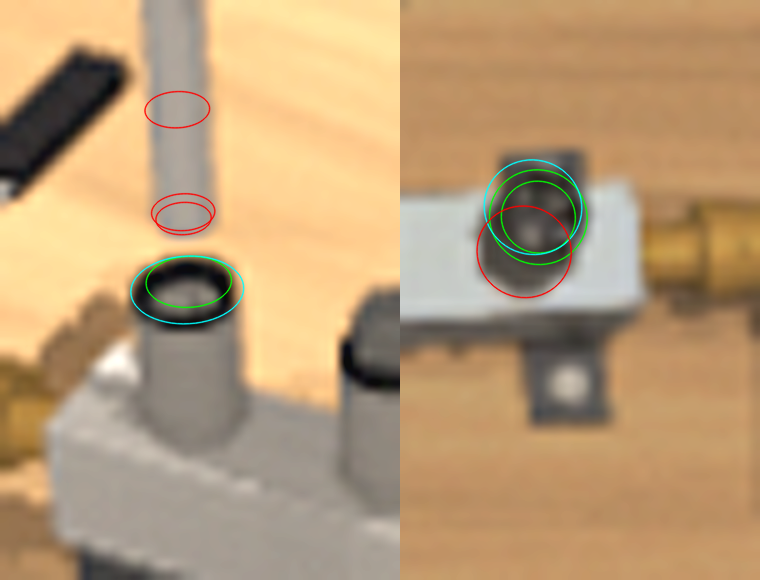

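The lance is vertical and sits where expected in the gripper; the cyan circle (.6295,-.116) fits the mouth in both views. Guarded descent to about 8 mm deep.

```bash
cat >> h.py <<'E'
def descend(p,zend,step,thr,fmax,b,gain=1.5e-4,vel=.02):
    p=np.array(p,float); zs=robot.get_state()['ee_pos'][2]
    while p[2]>zend:
        p[2]-=step
        hit=robot.move_linear(p,velocity=vel,threshold=thr)
        s=robot.get_state(); f=s['force']-b
        print(f"cmd {p.round(4)} z {s['ee_pos'][2]:.4f} F {f.round(1)} M {s['moment'].round(2)} t {s['time']:.1f} {'HIT' if hit else ''}")
        if hit or f[2]>fmax: break
        p[:2]+=np.clip(gain*np.where(abs(f[:2])>1.5,f[:2],0),-.0006,.0006)
    return p
E
python3 - <<'E'
from h import *
b=robot.get_state()['force']
robot.move_linear([.629,-.116,.196],velocity=.06)
s=robot.get_state(); b=s['force'];print(b,s['ee_pos'])
np.save('b.npy',b)
p=descend([.629,-.116,.196],.184,.001,8,10,b)
np.save('p.npy',p)
E
```

```text
[ 0.15959678  0.06276056 -1.6835927 ] [ 0.62885533 -0.1160116   0.1956403 ]
cmd [ 0.629 -0.116  0.195] z 0.1951 F [ 0.3  1.2 -0.2] M [ 0.01 -0.02 -0.04] t 10.0 
cmd [ 0.629 -0.116  0.194] z 0.1940 F [-0.7  0.3 -0.4] M [ 0.08  0.05 -0.04] t 10.3 
cmd [ 0.629 -0.116  0.193] z 0.1930 F [-0.9 -0.7  0.8] M [-0.05  0.06  0.04] t 10.5 
cmd [ 0.629 -0.116  0.192] z 0.1919 F [-1.6 -1.4  1.2] M [-0.43  0.18 -0.02] t 10.8 
cmd [ 0.6288 -0.116   0.191 ] z 0.1910 F [-0.3 -3.4  1.2] M [-0.99  0.35 -0.02] t 11.0 
cmd [ 0.6288 -0.1165  0.19  ] z 0.1899 F [-1.  -3.5  0.6] M [-1.19  0.46 -0.01] t 11.3 
cmd [ 0.6288 -0.117   0.189 ] z 0.1888 F [-0.5 -3.4  1.3] M [-1.32  0.51 -0.01] t 11.5 
cmd [ 0.6288 -0.1175  0.188 ] z 0.1879 F [-1.6 -4.2  1.3] M [-1.11  0.71 -0.02] t 11.8 
cmd [ 0.6285 -0.1181  0.187 ] z 0.1870 F [-2.4 -3.3  3. ] M [-0.84  0.67 -0.04] t 12.0 
cmd [ 0.6282 -0.1186  0.186 ] z 0.1856 F [-1.4 -0.4 -1.1] M [-0.38  0.34  0.  ] t 12.3 
cmd [ 0.6282 -0.1186  0.185 ] z 0.1849 F [-1.5 -1.4 -0.4] M [-0.21  0.26  0.03] t 12.5 
cmd [ 0.6282 -0.1186  0.184 ] z 0.1838 F [-1.2 -0.3 -0.9] M [-0.14  0.09 -0.03] t 12.8
```

Contact was at the expected height and the force-following has centred the lance. Continuing through collet and seal.

Run:
```python
from h import *
b=np.load('b.npy');p=np.load('p.npy')
p=descend(p,.172,.001,12,20,b,gain=1e-4)
if p[2]<=.1721: p=descend(p,.152,.0005,7,11,b,gain=1e-4,vel=.01)
np.save('p.npy',p)
```

```text
cmd [ 0.6282 -0.1186  0.183 ] z 0.1828 F [-0.3 -0.9 -1. ] M [-0.16 -0.02 -0.02] t 13.0 
cmd [ 0.6282 -0.1186  0.182 ] z 0.1819 F [-0.9 -0.8 -0.2] M [-0.09  0.05  0.05] t 13.3 
cmd [ 0.6282 -0.1186  0.181 ] z 0.1809 F [ 0.4  0.1 -1.4] M [-0.13  0.08  0.  ] t 13.5 
cmd [ 0.6282 -0.1186  0.18  ] z 0.1799 F [ 0.2 -0.6 -0.3] M [-0.13  0.03  0.02] t 13.8 
cmd [ 0.6282 -0.1186  0.179 ] z 0.1791 F [-1.8 -0.6  2. ] M [-0.15  0.33  0.02] t 14.0 
cmd [ 0.628  -0.1186  0.178 ] z 0.1780 F [-1.6 -0.9  4.2] M [-0.34  0.49 -0.01] t 14.3 
cmd [ 0.6278 -0.1186  0.177 ] z 0.1770 F [-1.8 -0.5  3.6] M [-0.44  0.41  0.02] t 14.5 
cmd [ 0.6276 -0.1186  0.176 ] z 0.1762 F [-1.  -1.4  5.6] M [-0.41  0.35 -0.02] t 14.8 
cmd [ 0.6276 -0.1186  0.175 ] z 0.1747 F [ 0.3 -1.5 -0.1] M [-0.53 -0.14 -0.01] t 15.0 
cmd [ 0.6276 -0.1186  0.174 ] z 0.1736 F [ 1.1 -1.4 -3.5] M [-0.61 -0.28 -0.02] t 15.3 
cmd [ 0.6276 -0.1186  0.173 ] z 0.1728 F [ 0.8 -1.9 -1.7] M [-0.53 -0.03  0.01] t 15.5 
cmd [ 0.6276 -0.1188  0.172 ] z 0.1719 F [ 0.2 -0.3 -0.3] M [-0.36  0.05 -0.03] t 15.8 
cmd [ 0.6276 -0.1188  0.1715] z 0.1713 F [ 1
[... 1530 characters left out ...]
 20.3 
cmd [ 0.6275 -0.119   0.1625] z 0.1625 F [0.1 0.4 0.8] M [ 0.   -0.01 -0.01] t 20.5 
cmd [ 0.6275 -0.119   0.162 ] z 0.1617 F [ 0.6 -0.7 -2.1] M [-0.13 -0.34  0.03] t 20.8 
cmd [ 0.6275 -0.119   0.1615] z 0.1613 F [ 1.3 -0.6 -2.1] M [-0.02 -0.19  0.06] t 21.0 
cmd [ 0.6275 -0.119   0.161 ] z 0.1609 F [ 1.3 -0.1 -1.4] M [-0.05 -0.14 -0.06] t 21.3 
cmd [ 0.6275 -0.119   0.1605] z 0.1605 F [ 0.3 -0.5 -0.1] M [ 0.01 -0.01 -0.01] t 21.5 
cmd [ 0.6275 -0.119   0.16  ] z 0.1601 F [-0.8 -0.5  3.5] M [0.16 0.14 0.03] t 21.8 
cmd [ 0.6275 -0.119   0.1595] z 0.1601 F [-2.8 -0.1  8.7] M [ 0.18  0.66 -0.  ] t 22.0 
cmd [ 0.6272 -0.119   0.159 ] z 0.1600 F [-1.8  1.5 15.6] M [0.34 0.87 0.05] t 22.3
```

Firm end at TCP z ≈ 0.160, about 33 mm below the mouth and past the seal, which is inside the expected 25–39 mm range. Holding, letting go, then checking.

Run:
```python
from h import *
p=np.load('p.npy'); b=np.load('b.npy')
robot.pause(.4); print((robot.get_state()['force']-b).round(1))
print(robot.gripper_to(.05)); s=robot.get_state(); print(s['ee_pos'],s['force'],s['opening'])
robot.move_linear([s['ee_pos'][0],s['ee_pos'][1],.30],velocity=.15)
piv=np.array([.637,-.2085]); th0=np.arctan2(-.102,-.995)
for sg in(1,-1):
    y=sg*np.array([1,-1,0])/2**.5; z=np.array([0,0,-1.]); R=np.c_[np.cross(y,z),y,z]
    for th,off,h in[(0,.036,.2),(0,.036,.085),(.8,.02,.085),(1.57,.02,.085)]:
        a=th0+th; d=np.array([np.cos(a),np.sin(a)]); n=-np.array([-d[1],d[0]])
        q=robot.ik([*(piv+.08*d+off*n),h],R); print(sg,th,(piv+.08*d+off*n).round(3),None if q is None else np.round(q,2))
robot.move_ptp([.45,-.19,.30],R0)
print(robot.get_state()['time'])
top=robot.grab_frame("top")[:,:,::-1]; sc=robot.grab_frame("scene")[:,:,::-1]
a=crop("top",255,140,90,90,6,top);b=crop("scene",185,140,45,90,6,sc)
cv2.imwrite("pics/rel.png",cv2.hconcat([a[:,:520],b[:,:270]]))
```

```text
[-2.9  0.3 15. ]
False
[ 0.62718997 -0.11901045  0.15897237] [0.31694373 0.03977856 0.50610539] 0.05017930923842752
1 0 [ 0.554 -0.181] [-0.46  0.54  0.98  1.77 -0.5   1.1  -0.09]
1 0 [ 0.554 -0.181] [-0.38  0.69  0.88  1.85 -0.66  0.92  0.03]
1 0.8 [ 0.572 -0.259] [-0.23  0.76  0.88  1.74 -0.69  0.98  0.13]
1 1.57 [ 0.625 -0.29 ] [-0.16  0.86  0.88  1.56 -0.73  1.07  0.12]
-1 0 [ 0.554 -0.181] [-0.03  0.38  0.37  1.76 -0.16  1.03  2.75]
-1 0 [ 0.554 -0.181] [ 0.02  0.53  0.32  1.84 -0.22  0.81  2.81]
-1 0.8 [ 0.572 -0.259] [ 0.52  0.58 -0.19  1.71  0.14  0.86  2.62]
-1 1.57 [ 0.625 -0.29 ] [ 0.52  0.68 -0.19  1.54  0.15  0.94  2.64]
25.25
```

View pics/rel.png

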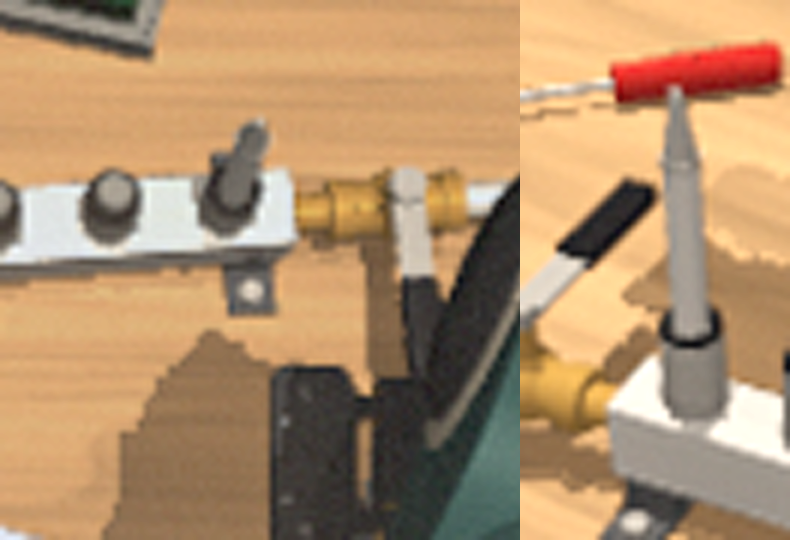

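The lance stands upright in the outlet (tip at (677,88) in the scene half, collet hides the foot), and the lever is still shut. Next, check the tip height and push the lever round its arc.

Run:
```python
from h import *
print("tip seen",[(677-520+.5)/6-.5+185,88.5/6-.5+140],"pred",proj("scene",[[.6275,-.119,.221],[.6275,-.119,.226]]))
piv=np.array([.637,-.2085]); th0=np.arctan2(-.102,-.995)
y=np.array([1,-1,0])/2**.5; z=np.array([0,0,-1.]); R=np.c_[np.cross(y,z),y,z]
def P(th,off,h=.085):
    a=th0+th; d=np.array([np.cos(a),np.sin(a)]); return np.array([*(piv+.08*d-off*np.array([-d[1],d[0]])),h])
robot.gripper_to(0.0)
robot.move_ptp(P(0,.038,.2),R)
print("down hit",robot.move_linear(P(0,.038),velocity=.1,threshold=8))
b=robot.get_state()['force']; s=robot.get_state();print(s['ee_pos'],b,s['opening'],s['time'])
for th in [0]+list(np.arange(.1,1.51,.1)):
    hit=robot.move_linear(P(th,.024),velocity=.06,threshold=15)
    s=robot.get_state(); print(round(th,2),s['ee_pos'].round(3),(s['force']-b).round(1),round(s['time'],1),hit)
    if hit: break
```

```text
tip seen [210.75, 154.25] pred [[210.43881211 153.67850748]
 [210.33331101 151.87037417]]
down hit False
[ 0.55388563 -0.17897879  0.08557003] [ 0.218569   -0.44145955 -0.49434191] 0.0004342780133237318 29.45
0 [ 0.555 -0.193  0.085] [-0.3  0.6  1.3] 29.8 False
0.1 [ 0.554 -0.201  0.085] [0.1 0.6 0.9] 30.1 False
0.2 [ 0.553 -0.21   0.085] [-0.9  1.4  0.2] 30.4 False
0.3 [ 0.554 -0.218  0.085] [-0.8  0.2  1.3] 30.7 False
0.4 [ 0.555 -0.226  0.085] [-0.3  0.8 -0.1] 31.0 False
0.5 [ 0.557 -0.234  0.085] [-0.7  0.2  0.6] 31.3 False
0.6 [ 0.56  -0.242  0.085] [-0.  -0.3 -0. ] 31.6 False
0.7 [ 0.564 -0.25   0.085] [-0.6  0.9  0.6] 31.9 False
0.8 [ 0.569 -0.257  0.085] [-0.9  0.7  0.4] 32.2 False
0.9 [ 0.574 -0.263  0.085] [-1.4 -0.   0.2] 32.5 False
1.0 [ 0.579 -0.269  0.085] [-0.   1.7  0.4] 32.8 False
1.1 [ 0.586 -0.275  0.085] [-0.5  1.2  1. ] 33.0 False
1.2 [ 0.593 -0.279  0.085] [ 0.1 -0.4 -0.4] 33.3 False
1.3 [ 0.6   -0.284  0.085] [-1.1  1.3 -0.1] 33.6 False
1.4 [ 0.608 -0.287  0.085] [-0.4  0.2 -0.6] 33.9 False
1.5 [ 0.616 -0.289  0.085] [0.3 1.2 0.6] 34.2 False
```

Tip height agrees with fully home (about 1.5 mm tolerance, seen 0.6 px from the prediction). The push forces look too small for a 4 N lever, so I'll look.

Run:
```python
from h import *
a=crop("scene",120,130,130,98,6)
cv2.imwrite("pics/push.png",a)
```

```text
(no output)
```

View pics/push.png

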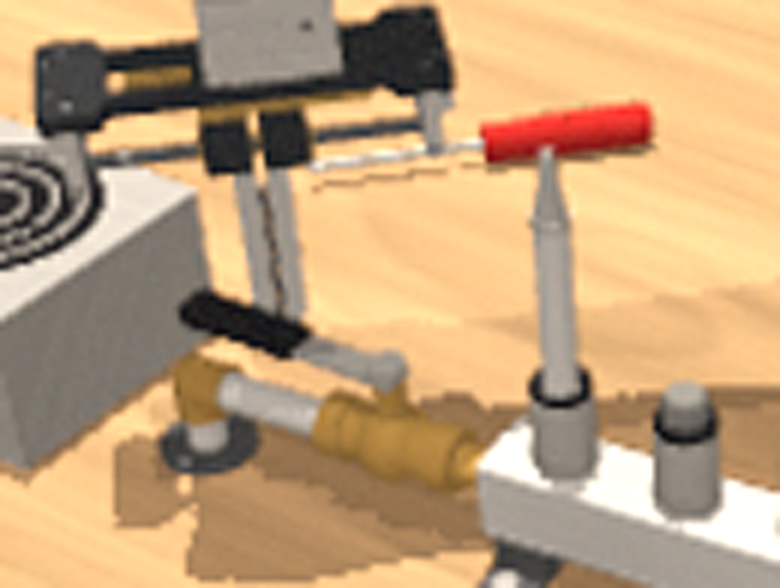

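The lever has followed and is nearly along the pipe. Pushing on until it meets its hard end.

Run:
```python
from h import *
piv=np.array([.637,-.2085]); th0=np.arctan2(-.102,-.995)
def P(th,off,h=.085):
    a=th0+th; d=np.array([np.cos(a),np.sin(a)]); return np.array([*(piv+.08*d-off*np.array([-d[1],d[0]])),h])
b=robot.get_state()['force']
for o in np.arange(.026,.003,-.001):
    hit=robot.move_linear(P(1.57,o),velocity=.03,threshold=9)
    s=robot.get_state(); f=(s['force']-b); print(round(o,3),s['ee_pos'].round(4),f.round(1),hit)
    if hit or np.hypot(*f[:2])>11: break
robot.pause(.3)
robot.move_linear(P(1.57,.045),velocity=.08)
robot.move_linear(P(1.57,.045,.28),velocity=.15)
robot.move_ptp([.42,-.05,.35],R0)
print(robot.get_state()['time'])
top=robot.grab_frame("top")[:,:,::-1]; sc=robot.grab_frame("scene")[:,:,::-1]
a=crop("top",265,140,110,75,5,top);b=crop("scene",125,140,110,75,5,sc)
c=crop("scene",340,160,100,110,2,sc); c=cv2.copyMakeBorder(c,0,750-220,0,0,cv2.BORDER_CONSTANT)
o=cv2.hconcat([cv2.vconcat([a,b]),c]); cv2.imwrite("pics/end.png",cv2.resize(o,None,fx=.8,fy=.8))
```

```text
0.026 [ 0.6192 -0.2908  0.085 ] [-2.3  1.  -0.1] False
0.025 [ 0.62   -0.2907  0.085 ] [-4.2  0.4  0.7] False
0.024 [ 0.621  -0.2906  0.0849] [-6.6  0.3  1. ] False
0.023 [ 0.6212 -0.2907  0.0848] [-11.1   0.4   2.9] False
38.975
```

View pics/end.png

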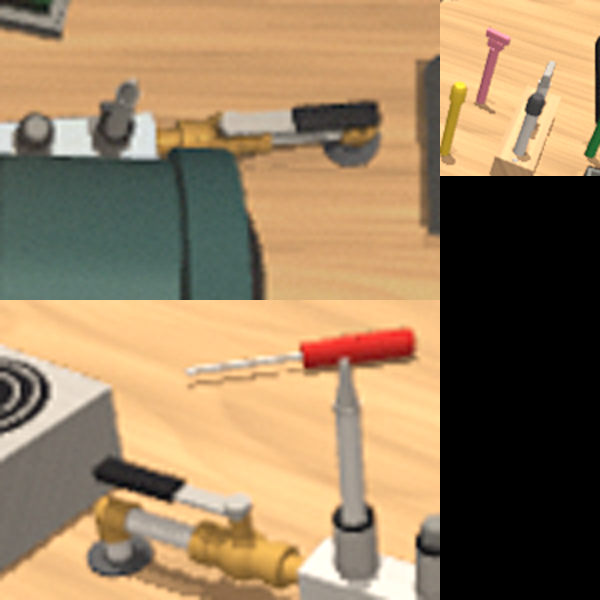

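The lever lies along the pipe at its hard end, the tip is unchanged at scene px (211,155), the other lances are in the rack and the arm is clear. Handing in.

```bash
python3 -c "
from rig import robot
print(robot.sign_off())"
```

```text
the job is handed in; nothing more can be done
None
```

The tapered lance is in the open outlet (the one nearest the valve), the ball valve is open, and the job is handed in. Sign-off gives no verdict, so I can't confirm a pass. The robot clock read about 39 s at the last look, against the 72 s limit.

- **Fit:** I eased the lance down with force feedback, past the seal, to a firm stop about 33 mm below the mouth. The push there was about 15 N, under the 30 N limit. After I let go, the tip was within about 0.6 px of where a fully home lance should show, and it had not moved in the last picture.
- **Valve:** I pushed the lever round with the closed fingers. Resistance was almost nil for most of the way, lower than the roughly 4 N expected, so I checked a picture, which showed the lever had followed. It then stopped hard at 11 N, and the last picture shows it along the supply pipe. I judged the angle by eye and feel, not by a separate measurement.
- **Everything else:** In the last picture I could see the rack area only in a small crop, where the other lances appear to stand as before. The arm was clear of everything. I did not check the other bench items one by one.
- **Disagreement:** The two cameras first put the outlet about 6 mm apart. Overlays in both views narrowed that down, and the force-following moved the lance another 3 mm or so on the way in.

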